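# Tap along the bench switch keys and release the latched one

### The job

Before the bench supply is turned on again, no key of the grey switch box may be left latched in: one of its four keys still is. With a fingertip, first tap all four keys lightly one after another, from the leftmost to the rightmost as the robot sees them, to feel which one is already down, without pushing in a key that stands up or releasing the latched one yet. Then press the latched key right in and let it spring up, so that all four keys stand up; lift nothing, leave everything lying round the box where it is, and finish with the hand clear.

Things in the scene. Friction and masses are not known exactly. Their poses are not given: they have to be found in the camera images.
- switch_box: grey metal switch box screwed to the bench: 100 mm deep, 262 mm long, flat lid 60 mm above the bench, steel ears 3 mm thick reach 156 mm from the middle at either end. Origin: middle of its underside, on the bench. x points to its rear (away from the robot), y along the row of keys to the left, z up. The four keys stand on its lid at x = 0, y = +78, +26, -26 and -78 mm.
- key_a_top (a point): middle of the flat top of one of four identical cream square keys, 31 x 31 mm, 52 mm apart, each in a black rim 42 mm wide that stands 3 mm above the lid. Which place in the row this key has changes from start to start. Standing up, the top is 76 mm above the bench; latched down about 71.6 mm; pushed right in 66 mm.
- key_a (a joint): how far that key is down, m: 0 up, about 0.0044 latched, 0.010 pushed right in. Push-push latch with a return spring: an up key starts to give at 3 N, is 2 mm down at 5 N, and latches only if pushed in past 8 mm (8 N). A latched key does not move below 5 N; pushed past 8 mm (right in takes 9 N) and let go, it springs up to 0. Exactly one key starts latched.
- key_b_top (a point): middle of the flat top of one of four identical cream square keys, 31 x 31 mm, 52 mm apart, each in a black rim 42 mm wide that stands 3 mm above the lid. Which place in the row this key has changes from start to start. Standing up, the top is 76 mm above the bench; latched down about 71.6 mm; pushed right in 66 mm.
- key_b (a joint): how far that key is down, m: 0 up, about 0.0044 latched, 0.010 pushed right in. Push-push latch with a return spring: an up key starts to give at 3 N, is 2 mm down at 5 N, and latches only if pushed in past 8 mm (8 N). A latched key does not move below 5 N; pushed past 8 mm (right in takes 9 N) and let go, it springs up to 0. Exactly one key starts latched.
- key_c_top (a point): middle of the flat top of one of four identical cream square keys, 31 x 31 mm, 52 mm apart, each in a black rim 42 mm wide that stands 3 mm above the lid. Which place in the row this key has changes from start to start. Standing up, the top is 76 mm above the bench; latched down about 71.6 mm; pushed right in 66 mm.
- key_c (a joint): how far that key is down, m: 0 up, about 0.0044 latched, 0.010 pushed right in. Push-push latch with a return spring: an up key starts to give at 3 N, is 2 mm down at 5 N, and latches only if pushed in past 8 mm (8 N). A latched key does not move below 5 N; pushed past 8 mm (right in takes 9 N) and let go, it springs up to 0. Exactly one key starts latched.
- key_d_top (a point): middle of the flat top of one of four identical cream square keys, 31 x 31 mm, 52 mm apart, each in a black rim 42 mm wide that stands 3 mm above the lid. Which place in the row this key has changes from start to start. Standing up, the top is 76 mm above the bench; latched down about 71.6 mm; pushed right in 66 mm.
- key_d (a joint): how far that key is down, m: 0 up, about 0.0044 latched, 0.010 pushed right in. Push-push latch with a return spring: an up key starts to give at 3 N, is 2 mm down at 5 N, and latches only if pushed in past 8 mm (8 N). A latched key does not move below 5 N; pushed past 8 mm (right in takes 9 N) and let go, it springs up to 0. Exactly one key starts latched.
- marker: red and white marker pen, 135 mm long, 17 mm thick, lying in front of the box; loose, a bystander to be left alone. Origin: middle of its underside.
- pencil: red pencil, 172 mm long, 7 mm thick, lying in front of the box; loose, a bystander to be left alone. Origin: middle of its underside.
- masking_tape: roll of masking tape lying flat, 104 mm across, 25 mm high, right of the box; loose, a bystander to be left alone. Origin: middle of its underside.
- wax_tin: round wax tin with a red lid, 71 mm across, 29 mm high, left of the box; loose, a bystander to be left alone. Origin: middle of its underside.
- slip_grey: grey slip stone, 100 x 36 x 11 mm, lying left of the box; loose, a bystander to be left alone. Origin: middle of its underside.
- wood_offcut: pale wood block, 70 x 45 x 32 mm, behind the box; loose, a bystander to be left alone. Origin: middle of its underside.

How it is judged:
On the way, in this order (a step that is already met when the one before it is completed fails the run):
1. the leftmost key is touched with the fingers (((y of key_a_top in the frame of switch_box between 0.052 and 0.104 m and contact force between the fingers and key_a above 0.5 N) or (y of key_b_top in the frame of switch_box between 0.052 and 0.104 m and contact force between the fingers and key_b above 0.5 N) or (y of key_c_top in the frame of switch_box between 0.052 and 0.104 m and contact force between the fingers and key_c above 0.5 N) or (y of key_d_top in the frame of switch_box between 0.052 and 0.104 m and contact force between the fingers and key_d above 0.5 N))).
2. the second key from the left is touched with the fingers (((y of key_a_top in the frame of switch_box between 0 and 0.052 m and contact force between the fingers and key_a above 0.5 N) or (y of key_b_top in the frame of switch_box between 0 and 0.052 m and contact force between the fingers and key_b above 0.5 N) or (y of key_c_top in the frame of switch_box between 0 and 0.052 m and contact force between the fingers and key_c above 0.5 N) or (y of key_d_top in the frame of switch_box between 0 and 0.052 m and contact force between the fingers and key_d above 0.5 N))).
3. the third key from the left is touched with the fingers (((y of key_a_top in the frame of switch_box between -0.052 and 0 m and contact force between the fingers and key_a above 0.5 N) or (y of key_b_top in the frame of switch_box between -0.052 and 0 m and contact force between the fingers and key_b above 0.5 N) or (y of key_c_top in the frame of switch_box between -0.052 and 0 m and contact force between the fingers and key_c above 0.5 N) or (y of key_d_top in the frame of switch_box between -0.052 and 0 m and contact force between the fingers and key_d above 0.5 N))).
4. the rightmost key is touched with the fingers (((y of key_a_top in the frame of switch_box between -0.104 and -0.052 m and contact force between the fingers and key_a above 0.5 N) or (y of key_b_top in the frame of switch_box between -0.104 and -0.052 m and contact force between the fingers and key_b above 0.5 N) or (y of key_c_top in the frame of switch_box between -0.104 and -0.052 m and contact force between the fingers and key_c above 0.5 N) or (y of key_d_top in the frame of switch_box between -0.104 and -0.052 m and contact force between the fingers and key_d above 0.5 N))).
5. the latched key is released: all four keys stand up (value of joint each of key_a, key_b, key_c, key_d below 0.002 m), for 0.2 s.
At the end, for the whole second after the job is handed in: all four keys stand up, each less than 2 mm below its upper stop, and the loose things lie still (all of step 5 and linear speed of each of marker, pencil, masking_tape, wax_tin, slip_grey, wood_offcut below 0.02 m/s); the robot touches nothing.
It fails at once if a key is pushed more than 6 mm in while another key is down (latched, or pushed at the same time) ((value of joint key_a above 0.006 m and value of joint any of key_b, key_c, key_d above 0.0035 m) or (value of joint key_b above 0.006 m and value of joint any of key_a, key_c, key_d above 0.0035 m) or (value of joint key_c above 0.006 m and value of joint any of key_a, key_b, key_d above 0.0035 m) or (value of joint key_d above 0.006 m and value of joint any of key_a, key_b, key_c above 0.0035 m)).
It fails at once if a bystander is lifted or shifted by more than 20 mm (distance of any of marker, pencil, masking_tape, wax_tin, slip_grey, wood_offcut from where it was at the start of the episode above 0.02 m).
It also fails if it takes over 45 s, if anything falls off the work surface, if the arm or the gripper's body presses on something with over 40 N, if the wrist force passes 120 N, or if a joint passes its speed limit or range.

### The arm

A 7-joint arm with a two-finger parallel gripper is mounted at the origin on a cart in front of the work surface, level with it; the furniture and walls round the work are solid. World frame = base frame: x ahead of the robot, y to its left, z up, the work surface at z = 0. Lengths are in m, angles in rad, forces in N, time in s.
With the tool pointing down it reaches from about 0.425 to 0.925 m from the base axis. Payload 6.8 kg.
Tool frame: the origin (TCP) lies midway between the tips of the shut fingers; the grasp point (between the pads) lies r.grasp_offset behind it (r.grasp_offset is the distance from the TCP to the grasp point, in m); z points along the fingers, y is the direction in which the jaws open and shut (so a half turn about z gives the same grasp; the last joint's range is limited). The gripper opens to 85 mm and grips with 20 to 120 N. Pads are 22 mm wide; open, the fingers measure 114 mm over their backs; the gripper's body (76 mm by 85 mm) begins 54 mm behind the grasp point. The pads swing forward as they close: fully open they stand 13 mm farther back than shut.
Start: joints at [-1.347, 0.477, 0.022, 1.555, -0.011, 1.109, -0.083], TCP at [0.22, 0.638, 0.231] pointing down, gripper open.
Joint ranges: [-2.96, 2.96], [-0.34, 2.1], [-1.41, 1.46], [0.24, 2.44], [-1.37, 4.51], [0.17, 1.92], [-2.96, 2.96]. Speed limits (rad/s): [2.39, 2.39, 3.14, 3.14, 3.14, 3.14, 3.14].

### API

Orientations are given as a rotation vector (axis times angle).
In Python, from bench import r gives the robot as it stands. The module is installed in compiled form; this text tells all that it offers.
- The arm moves only by the tool send_rows, never from a script. Its argument "moves" is one flat list of numbers, 4 for each row, row after row: the shift along the tool's x, y, z in mm, then the turn about the tool's z in degrees. A call has 1 to 8 rows; each row is the pose to reach, as a shift and turn from the pose commanded when the call began, along the tool's axes at that moment; what a row does not reach only later rows make up. A row lasts 1/8 s, in which the tool goes at most 62.5 mm and 10.7 degrees, less where a joint would pass 70% of its speed; a pose out of reach is approached as far as the arm can. A call with a gripper value outside its range is refused whole. "hand" is the closure, from 0 (fully open) to 1 (shut), set as the call begins (left out, the last holds). The fingers move at their own pace and stop on an object; "newtons" is the grip in N (left out, the last holds). Time passes only in rows, so rows that repeat a pose let the fingers close. It gives the time, the measured TCP pose, the force and the opening at its end, in the units of the state.
- r.get_obs(): the state, without advancing time (a new reading comes with each control period).
- r.grab_frame(name): name is "scene" or "top" or "wrist"; returns a dict with "img" (480x640x3 uint8, red, green, blue), "mtx" (3x3 intrinsics, pixels), "world_to_cam" (4x4, takes a point from world to camera coordinates). Camera axes: x right, y up, looking along -z (the intrinsics and any distortion apply to the point x, -y, -z); pixel columns grow to the right and rows downward; lengths in m; the calibration is good to about 2 mm. The wrist camera is an equidistant fisheye: a pixel r from the principal point sees the ray r / f radians off the axis. A picture is of the moment at which its call begins. There is no depth.
- r.hand_in(): hands the job in, once; it reports no verdict.
The state is a dict: "clock": time; "joints": joint angles; "qvel": joint speeds; "tau": joint torques, N m; "tcp_pos": TCP position; "orientation": TCP orientation; "contact_force": force on the tool from outside, world axes, zero at the start; "moment": the same for the moment, N m; "grip_width": finger opening in m.
Only numpy, scipy, OpenCV 4.12 (cv2) and the standard library are available. Lean on these libraries where they do the work, as an engineer would, in place of code of your own. Each camera call takes 0.05 s, during which the arm holds its last target.

## Working session

There is one attempt and no reset: what is moved stays moved. The work goes in short steps, Python scripts to look and compute and a tool call to move; the robot and the scene stay as the last step left them, time stands still between calls to the robot, and variables do not carry over. Pictures are saved under pics/ and viewed, and the job is handed in when it is done.

Besides the shell and the picture viewer there is one more tool, called after ">>>" as name(argument=value, ...) on one line, values as JSON. send_rows: Moves the arm, as the interface text tells. Its arguments: {"type":"object","properties":{"moves":{"type":"array"},"hand":{"type":"number"},"newtons":{"type":"number"}},"required":["moves"]}

```bash
mkdir -p pics; python3 - <<'E'
from bench import r
import cv2
o=r.get_obs()
for k,v in o.items(): print(k,v)
print(r.grasp_offset)
for n in ("scene","top"):
    f=r.grab_frame(n); cv2.imwrite(f"pics/{n}0.png",f["img"][:,:,::-1]); print(n,f["mtx"],f["world_to_cam"])
E
```

```text
clock 0.0
joints [-1.34705325  0.47780244  0.02234537  1.55650725 -0.01152059  1.10928937
 -0.0831107 ]
qvel [-0.00089225  0.00088696  0.00062362  0.00034279 -0.00179235 -0.00073805
  0.00210691]
tau [-4.60828005e-05 -5.96482444e+01  1.60791043e+00 -2.81189311e+01
  1.24675545e-02  9.46318090e-03  2.39109545e-05]
tcp_pos [0.21971799 0.63758341 0.23030069]
orientation [-5.18844434e-01 -3.09826151e+00  2.93575371e-03]
contact_force [ 0.33774282 -0.01697028  1.05815719]
moment [ 0.0006933   0.0413988  -0.00087429]
grip_width 0.0850461449911568
0.0187
scene [[530.36286072   0.         326.21975331]
 [  0.         530.36286072 242.00251766]
 [  0.           0.           1.        ]] [[ 0.68589977 -0.72768997  0.00296879 -0.40064001]
 [ 0.32689314  0.31175991  0.89215841 -0.2363416 ]
 [-0.65014027 -0.61096078  0.45171291 -0.86704077]
 [ 0.          0.          0.          1.        ]]
top [[510.40893015   0.         318.6113981 ]
 [  0.         510.40893015 238.61245494]
 [  0.           0.           1.        ]] [[ 0.02193797 -0.99973619 -0.00680259 -0.06337727]
 [ 0.99760521  0.02144377  0.06575713 -0.53557968]
 [-0.06559391 -0.00822887  0.99781247 -0.99519314]
 [ 0.          0.          0.          1.        ]]
```

View pics/scene0.png

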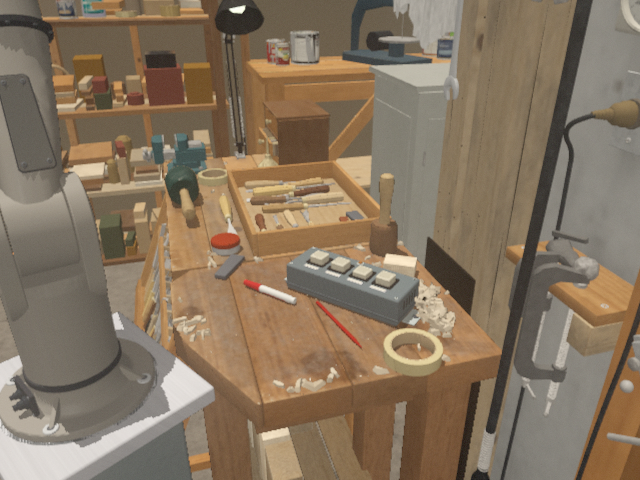

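View pics/top0.png

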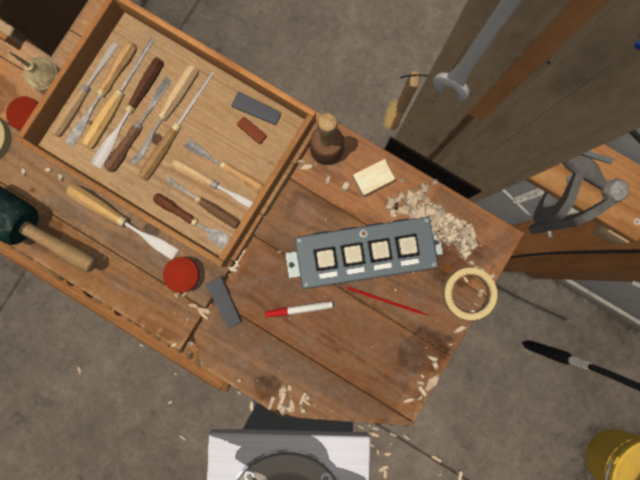

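The scene view shows the box in the middle of the bench, with an upright mallet behind its left end. In the top view the four keys are at about (326,259), (353,254), (380,250) and (407,246). The marker, at about (298,310), and the pencil lie in front, the tape is on the right at (471,294), the tin and slip stone are on the left, and the offcut is behind.

```bash
cat > h.py <<'E'
import numpy as np, cv2
def ray(f,u,v):
    K=f["mtx"];T=np.array(f["world_to_cam"]);R=T[:3,:3];c=-R.T@T[:3,3]
    d=np.array([(u-K[0,2])/K[0,0],-(v-K[1,2])/K[1,1],-1.0]);return c,R.T@d
def onz(f,u,v,z):
    c,d=ray(f,u,v);return c+d*(z-c[2])/d[2]
def proj(f,p):
    T=np.array(f["world_to_cam"]);q=T[:3,:3]@p+T[:3,3];K=f["mtx"]
    return K[0,2]+K[0,0]*q[0]/-q[2],K[1,2]-K[1,1]*q[1]/-q[2]
E
python3 - <<'E'
from bench import r
from h import *
from scipy.spatial.transform import Rotation as Ro
def keys(f,x0,x1,y0,y1,tag):
    img=f["img"];hsv=cv2.cvtColor(img,cv2.COLOR_RGB2HSV)
    m=((hsv[...,2]>150)&(hsv[...,1]>20)&(hsv[...,1]<110)&(hsv[...,0]<40)).astype(np.uint8)
    mm=np.zeros_like(m);mm[y0:y1,x0:x1]=m[y0:y1,x0:x1]
    n,l,s,c=cv2.connectedComponentsWithStats(mm)
    out=[]
    for i in range(1,n):
        if s[i,4]>60: out.append((c[i],s[i]));print(tag,c[i].round(1),s[i])
    cv2.imwrite(f"pics/{tag}_crop.png",cv2.resize(img[y0:y1,x0:x1,::-1],None,fx=4,fy=4,interpolation=cv2.INTER_CUBIC))
    return out
ft=r.grab_frame("top");fs=r.grab_frame("scene")
a=keys(ft,280,450,210,290,"top"); b=keys(fs,280,425,240,325,"scene")
for c,s in a: print("top->", onz(ft,*c,0.075).round(4))
for c,s in b: print("scene->", onz(fs,*c,0.075).round(4))
# offcut, mallet
print("mallet base", onz(ft,325,145,0.03), "top", onz(ft,326,122,0.15))
o=r.get_obs();print(Ro.from_rotvec(o["orientation"]).as_matrix().round(3))
E
```

```text
top [430.2 220.3] [389 210  61  35 764]
top [407.8 245.1] [399 237  18  17 254]
top [380.  249.6] [372 241  17  18 254]
top [352.7 253.8] [344 245  18  18 256]
top [325.2 258.1] [317 250  18  17 251]
top [409.6 261.7] [402 259  16   7  67]
top [382.5 266. ] [374 263  17   6  65]
scene [360.3 247.4] [353 242  18  11  89]
scene [323.8 253.6] [310 244  42  20 249]
scene [389.9 265. ] [349 247  69  32 901]
scene [339.5 262.9] [331 257  20  14 183]
scene [384.6 277.2] [376 270  20  16 211]
scene [285.5 289.6] [280 273  18  30 189]
scene [420.5 300.6] [414 278  11  46 294]
scene [302.6 306.5] [294 302  16  11  84]
scene [333.3 309.9] [321 302  22  17 141]
scene [302.3 318.4] [297 313  13  12  61]
scene [355.9 319.3] [346 313  21  12 135]
top-> [ 0.5719 -0.2603  0.075 ]
top-> [ 0.5245 -0.2189  0.075 ]
top-> [ 0.515  -0.1672  0.075 ]
top-> [ 0.506  -0.1164  0.075 ]
top-> [ 0.4968 -0.0653  0.075 ]
top-> [ 0.4935 -0.2227  0.075 ]
top-> [ 0.4845 -0.1722  0.075 ]
scene-> [ 0.5813 -0.1038  0.075 ]
scene-> [ 0.5062 -0.066   0.075 ]
scene-> [ 0.5634 -0.1972  0.075 ]
scene-> [ 0.499  -0.1173  0.075 ]
scene-> [ 0.5173 -0.2194  0.075 ]
scene-> [ 0.3529 -0.1129  0.075 ]
scene-> [ 0.4963 -0.3175  0.075 ]
scene-> [ 0.3354 -0.1764  0.075 ]
scene-> [ 0.3653 -0.2231  0.075 ]
scene-> [ 0.3097 -0.202   0.075 ]
scene-> [ 0.371  -0.2705  0.075 ]
mallet base [ 0.72226521 -0.06042082  0.03      ] top [ 0.73282704 -0.06126527  0.15      ]
[[-0.945  0.326 -0.   ]
 [ 0.326  0.945 -0.001]
 [-0.    -0.001 -1.   ]]
```

>>> send_rows(moves=[-20,-24,0,3,-56,-66,0,8,-92,-108,0,12,-128,-150,0,16,-164,-192,0,21,-200,-234,0,25,-236,-276,0,30,-260,-304,0,34], hand=1, newtons=40)

```text
clock: 1.2
tcp_pos: [0.3673, 0.2634, 0.2314]
orientation: [-1.409, -2.808, -0.0]
contact_force: [-0.1, 0.3, 0.4]
grip_width: 0.0002
```

```bash
cat > to.py <<'E'
import sys
from bench import r
from h import *
from scipy.spatial.transform import Rotation as Ro
k1=np.array([.4968,-.0653]);k4=np.array([.5245,-.2189])
def key(i): return k1+(k4-k1)*(i-1)/3
def to(i,z):
    o=r.get_obs();R=Ro.from_rotvec(o["orientation"]).as_matrix();p=np.array(o["tcp_pos"])
    t=np.r_[key(i),z]
    by=np.degrees(np.arctan2(k1[1]-k4[1],k1[0]-k4[0]))-90
    ty=np.degrees(np.arctan2(R[1,1],R[0,1]))
    dt=-((by-ty+90)%180-90)
    print("t",o["clock"],"tcp",p.round(4),"zaxis",R[:,2].round(3),"F",np.round(o["contact_force"],2),"grip",round(o["grip_width"],4))
    print("shift mm",(R.T@(t-p)*1000).round(1),"turn deg",round(dt,1),"box yaw",round(by,1))
if __name__=="__main__": to(int(sys.argv[1]),float(sys.argv[2]))
E
python3 to.py 1 0.13
```

```text
t 1.2 tcp [0.3673 0.2634 0.2314] zaxis [-0.  0. -1.] F [-0.14  0.29  0.36] grip 0.0002
shift mm [-340.9  -92.7  101.4] turn deg 26.5 box yaw 10.2
```

>>> send_rows(moves=[-30,-8,0,3,-75,-20,0,7,-125,-34,0,11,-175,-48,0,15,-225,-62,20,19,-275,-76,45,23,-318,-87,70,26,-341,-94,90,26.5])

```text
clock: 2.2
tcp_pos: [0.4974, -0.0652, 0.1404]
orientation: [2.012, 2.412, -0.001]
contact_force: [-0.1, 1.5, -0.1]
grip_width: 0.0001
```

>>> send_rows(moves=[0,0,5,0,0,0,10,0,0,0,10,0,0,0,10,0])

```text
clock: 2.7
tcp_pos: [0.497, -0.0618, 0.1318]
orientation: [2.007, 2.417, 0.002]
contact_force: [0.4, -0.0, 0.7]
grip_width: 0.0003
```

```bash
python3 to.py 1 0.09; python3 - <<'E'
from bench import r
import cv2
for n in ("scene","wrist","top"):
    f=r.grab_frame(n); im=f["img"]
    if n=="scene": im=cv2.resize(im[180:360,230:470],None,fx=3,fy=3)
    if n=="top": im=cv2.resize(im[180:330,250:490],None,fx=3,fy=3)
    cv2.imwrite(f"pics/{n}1.png",im[:,:,::-1])
E
```

```text
t 2.7 tcp [ 0.497  -0.0618  0.1318] zaxis [ 0.001  0.001 -1.   ] F [ 0.44 -0.01  0.67] grip 0.0003
shift mm [-3.4 -0.9 41.8] turn deg 0.4 box yaw 10.2
```

View pics/scene1.png

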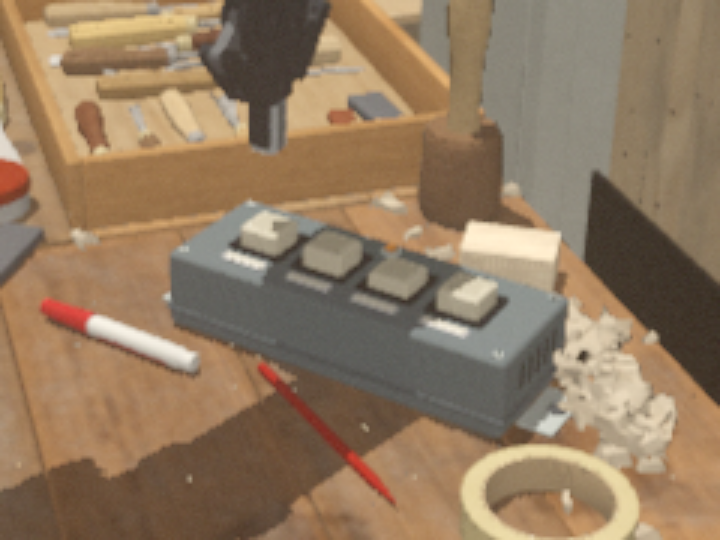

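View pics/wrist1.png

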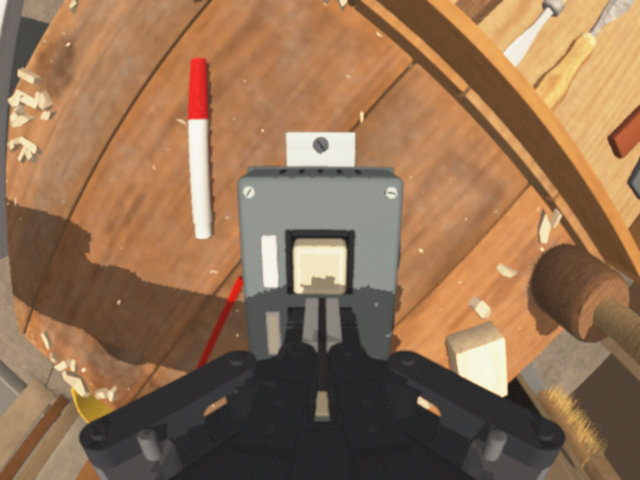

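The scene view shows the shut fingers above the leftmost key. The wrist view shows the fingertip at (322,300), lined up with that key at (320,265).

>>> send_rows(moves=[-2,-0.5,10,0,-3.4,-1,25,0.4,-3.4,-1,38,0.4,-3.4,-1,46,0.4,-3.4,-1,50,0.4,-3.4,-1,50,0.4,-3.4,-1,50,0.4,-3.4,-1,50,0.4])

```text
clock: 3.85
tcp_pos: [0.4967, -0.0663, 0.0816]
orientation: [2.017, 2.408, 0.001]
contact_force: [-0.2, -1.1, -0.0]
grip_width: 0.0004
```

```bash
python3 to.py 1 0.076
```

```text
t 3.85 tcp [ 0.4967 -0.0663  0.0816] zaxis [ 0.001  0.    -1.   ] F [-0.21 -1.05 -0.05] grip 0.0004
shift mm [1.  0.3 5.6] turn deg -0.1 box yaw 10.2
```

>>> send_rows(moves=[0,0,3,0,0,0,5,0,0,0,6,0,0,0,6,0])

```text
clock: 4.35
tcp_pos: [0.4964, -0.0663, 0.0753]
orientation: [-2.017, -2.408, -0.0]
contact_force: [0.3, 1.0, 2.2]
grip_width: 0.0001
```

>>> send_rows(moves=[0,0,1,0,0,0,1,0,0,0,1,0])

```text
clock: 4.72
tcp_pos: [0.4964, -0.0663, 0.0744]
orientation: [-2.017, -2.408, -0.0]
contact_force: [-0.8, -0.2, 3.8]
grip_width: -0.0001
```

```bash
python3 to.py 2 0.083
```

```text
t 4.725 tcp [ 0.4964 -0.0663  0.0744] zaxis [ 0.  0. -1.] F [-0.81 -0.16  3.81] grip -0.0001
shift mm [-51.1   0.7  -8.7] turn deg -0.1 box yaw 10.2
```

>>> send_rows(moves=[0,0,0,0,0,0,0,0])

```text
clock: 4.97
tcp_pos: [0.4964, -0.0663, 0.0743]
orientation: [-2.017, -2.408, -0.0]
contact_force: [-1.4, 1.2, 3.7]
grip_width: -0.0
```

```bash
python3 to.py 2 0.083
```

```text
t 4.975 tcp [ 0.4964 -0.0663  0.0743] zaxis [-0.  0. -1.] F [-1.36  1.23  3.69] grip -0.0
shift mm [-51.1   0.7  -8.7] turn deg -0.1 box yaw 10.2
```

Key 1 is up: it pushes back at about 3.7 N with the tip at 74.3 mm. Moving to key 2.

>>> send_rows(moves=[0,0,-10,0,-8,0,-12,0,-30,0,-12,0,-46,0.5,-12,0,-51,0.5,-10,0,-51,0.5,-7,0,-51,0.5,-6,0,-51,0.5,-6,0])

```text
clock: 5.98
tcp_pos: [0.5056, -0.1158, 0.0801]
orientation: [-2.016, -2.409, 0.0]
contact_force: [0.7, -1.0, 0.4]
grip_width: -0.0
```

>>> send_rows(moves=[0,0,3,0,0,0,5,0,0,0,6,0,0,0,6,0,0,0,6,0])

```text
clock: 6.6
tcp_pos: [0.5059, -0.1162, 0.0744]
orientation: [-2.017, -2.408, -0.001]
contact_force: [-0.8, 1.8, 4.0]
grip_width: -0.0
```

```bash
python3 to.py 3 0.083
```

```text
t 6.6 tcp [ 0.5059 -0.1162  0.0744] zaxis [ 0.  0. -1.] F [-0.81  1.83  4.03] grip -0.0
shift mm [-52.3   0.2  -8.6] turn deg -0.1 box yaw 10.2
```

Key 2 is up as well, at 4.0 N and 74.4 mm. Next is key 3.

>>> send_rows(moves=[0,0,-10,0,-8,0,-12,0,-30,0,-12,0,-47,0,-12,0,-52,0,-10,0,-52,0,-7,0,-52,0,-6,0,-52,0,-6,0])

```text
clock: 7.6
tcp_pos: [0.5148, -0.167, 0.08]
orientation: [-2.016, -2.409, 0.0]
contact_force: [0.1, 0.7, 0.5]
grip_width: -0.0
```

>>> send_rows(moves=[0,0,3,0,0,0,5,0,0,0,6,0,0,0,6,0,0,0,6,0])

```text
clock: 8.22
tcp_pos: [0.515, -0.1677, 0.0743]
orientation: [2.017, 2.408, 0.0]
contact_force: [-0.3, 0.8, 0.3]
grip_width: 0.0003
```

```bash
python3 to.py 4 0.083
```

```text
t 8.225 tcp [ 0.515  -0.1677  0.0743] zaxis [ 0. -0. -1.] F [-0.3   0.81  0.26] grip 0.0003
shift mm [-52.    0.4  -8.7] turn deg -0.1 box yaw 10.2
```

There is no force at 74.3 mm, so key 3 looks latched. I'll lower to about 71.6 mm until I feel it.

>>> send_rows(moves=[0,0,1,0,0,0,2,0,0,0,2.5,0,0,0,2.5,0])

```text
clock: 8.72
tcp_pos: [0.5149, -0.1677, 0.0718]
orientation: [-2.018, -2.408, -0.0]
contact_force: [-0.5, 0.3, 0.9]
grip_width: 0.0001
```

>>> send_rows(moves=[0,0,0.5,0,0,0,0.5,0,0,0,0.5,0])

```text
clock: 9.1
tcp_pos: [0.5149, -0.1677, 0.0715]
orientation: [-2.017, -2.408, -0.0]
contact_force: [-1.6, 0.6, 3.8]
grip_width: -0.0001
```

Key 3 makes firm contact only at 71.5 mm (3.8 N), so it is the latched one. Now tapping key 4.

>>> send_rows(moves=[0,0,-13,0,-8,0,-15,0,-30,0,-15,0,-47,0,-15,0,-52,0.4,-13,0,-52,0.4,-10,0,-52,0.4,-9,0,-52,0.4,-9,0])

```text
clock: 10.1
tcp_pos: [0.5243, -0.218, 0.08]
orientation: [-2.016, -2.409, -0.0]
contact_force: [-0.4, -0.0, -0.0]
grip_width: -0.0
```

>>> send_rows(moves=[0,0,3,0,0,0,5,0,0,0,6,0,0,0,6,0,0,0,6,0])

```text
clock: 10.72
tcp_pos: [0.5245, -0.2185, 0.0744]
orientation: [-2.017, -2.408, -0.001]
contact_force: [-0.8, 2.4, 3.6]
grip_width: 0.0002
```

```bash
python3 to.py 3 0.08
```

```text
t 10.725 tcp [ 0.5245 -0.2185  0.0744] zaxis [ 0.  0. -1.] F [-0.83  2.45  3.59] grip 0.0002
shift mm [51.6 -0.2 -5.6] turn deg -0.1 box yaw 10.2
```

Key 4 is up (3.6 N at 74.4 mm). Going back over key 3 to press it right in.

>>> send_rows(moves=[0,0,-10,0,8,0,-12,0,30,0,-12,0,47,0,-12,0,51.6,0,-10,0,51.6,0,-7,0,51.6,0,-6,0,51.6,0,-6,0])

```text
clock: 11.72
tcp_pos: [0.5153, -0.1687, 0.0802]
orientation: [2.019, 2.407, -0.001]
contact_force: [0.3, -0.2, 0.3]
grip_width: 0.0
```

>>> send_rows(moves=[0,0,4,0,0,0,8,0,0,0,10,0,0,0,12,0,0,0,13.5,0,0,0,14.5,0,0,0,14.5,0,0,0,14.5,0])

```text
clock: 12.72
tcp_pos: [0.5154, -0.1682, 0.0663]
orientation: [-2.018, -2.408, -0.001]
contact_force: [-2.5, 1.4, 8.9]
grip_width: 0.0001
```

The key is 9.7 mm in at 8.9 N. Now letting it up, and then I'll tap it to check.

>>> send_rows(moves=[0,0,-3,0,0,0,-6,0,0,0,-9,0,0,0,-12,0,0,0,-15,0,0,0,-15,0,0,0,-15,0])

```text
clock: 13.6
tcp_pos: [0.5153, -0.1679, 0.0806]
orientation: [-2.017, -2.408, 0.0]
contact_force: [-0.7, -0.0, -0.2]
grip_width: -0.0001
```

>>> send_rows(moves=[0,0,3,0,0,0,5,0,0,0,6,0,0,0,6,0,0,0,6,0])

```text
clock: 14.22
tcp_pos: [0.5153, -0.1679, 0.0749]
orientation: [-2.017, -2.408, -0.0]
contact_force: [-1.0, 1.6, 3.2]
grip_width: 0.0001
```

Key 3 now pushes back at 74.9 mm, so it has sprung up. Raising the hand well clear and looking again.

>>> send_rows(moves=[0,0,-15,0,0,0,-40,0,0,0,-75,0,0,0,-110,0,0,0,-140,0,0,0,-150,0,0,0,-150,0,0,0,-150,0])

```text
clock: 15.22
tcp_pos: [0.5146, -0.1677, 0.2237]
orientation: [-2.016, -2.407, 0.002]
contact_force: [0.9, 0.5, 0.3]
grip_width: -0.0002
```

>>> send_rows(moves=[0,0,0,0,0,0,0,0,0,0,0,0,0,0,0,0])

```text
clock: 15.72
tcp_pos: [0.5153, -0.168, 0.2247]
orientation: [-2.017, -2.408, 0.0]
contact_force: [0.5, -0.5, 0.1]
grip_width: -0.0004
```

```bash
python3 - <<'E'
from bench import r
import cv2,numpy as np
f=r.grab_frame("scene"); im=f["img"]
a=im[180:360,230:470]; b=cv2.imread("pics/scene0.png")[180:360,230:470,::-1]
cv2.imwrite("pics/cmp2.png",cv2.resize(np.vstack([b,a]),None,fx=1.66,fy=1.66,interpolation=cv2.INTER_CUBIC)[:,:,::-1])
f=r.grab_frame("top"); cv2.imwrite("pics/top2.png",f["img"][:,:,::-1])
o=r.get_obs();print(o["clock"],o["tcp_pos"],o["contact_force"],np.abs(o["qvel"]).max())
E
```

```text
15.825 [ 0.51537311 -0.16802283  0.22477355] [-0.08207905 -1.07153581 -0.61704144] 0.00313766000562649
```

View pics/cmp2.png

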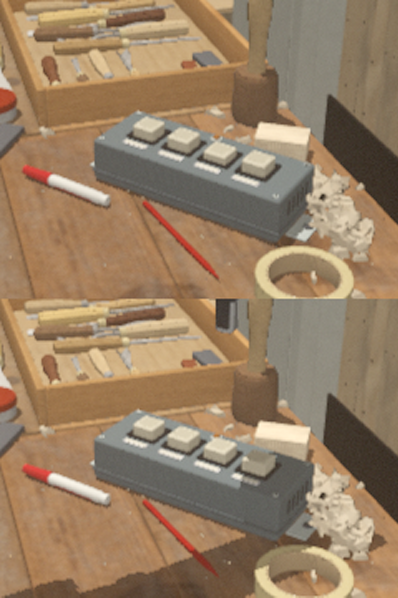

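View pics/top2.png

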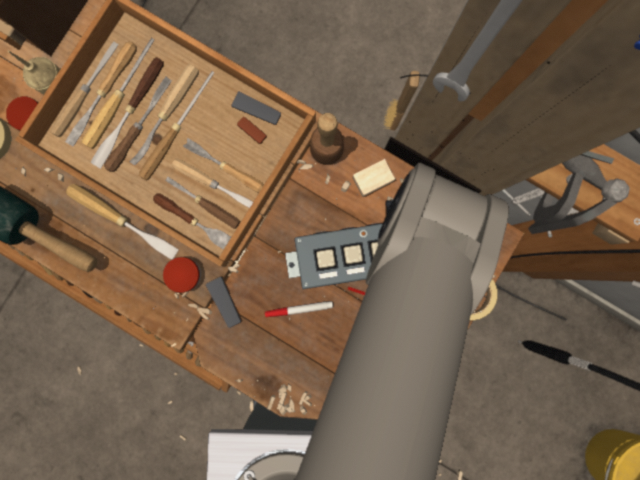

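In the before and after pictures the third key, at about (220,153) before and (220,448) after, now stands as high as its neighbours. The marker, pencil, tape, offcut and the rest lie where they were, and the hand is about 15 cm above the keys, touching nothing.

```bash
python3 -c "
from bench import r
print(r.hand_in())"
```

```text
the job is handed in; nothing more can be done
None
```

The latched key was the third from the left. It has been pressed in and released, and my checks show all four keys standing up.

- **Tapping:** I tapped all four keys from left to right with the shut fingertips. Keys 1, 2 and 4 pushed back at about 3.6–4 N with the fingertip at 74.4 mm. Key 3 gave nothing there and met the finger only at 71.5 mm (3.8 N).
- **Release:** I pressed key 3 down to 66.3 mm at 8.9 N and let go. A light tap afterwards met it at 74.9 mm (3.2 N), so it had sprung up.
- **Last checks:** The final scene picture shows the four keys level. None of the loose things in view had visibly moved; the arm hid part of the tape and pencil in the top view. The hand was about 15 cm above the keys with the force reading near zero. Nothing disagreed, and I handed the job in just after 15.8 s of the 45 s allowed.

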